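# Release the salvaged till's cash drawer and hold it open at the pointer

### The arm

A 6-joint arm with a two-finger parallel gripper is mounted at the origin on the work surface. World frame = base frame: x ahead of the robot, y to its left, z up, the work surface at z = 0. Lengths are in mm, angles in degrees, forces in N, time in s.
With the tool pointing down it reaches from about 300 to 850 mm from the base axis. Payload 4.2 kg.
Tool frame: the origin (TCP) lies at the very end of the fingers, on their centre line; the grasp point (between the pads) lies 19 mm behind it; z points along the fingers, y is the direction in which the jaws open and shut (so a half turn about z gives the same grasp; the last joint's range is limited). The gripper opens to 91 mm and grips with 3 to 60 N. Pads are 32 mm wide; open, the fingers measure 118 mm over their backs; the gripper's body (76 mm by 178 mm) begins 60 mm behind the grasp point.
Start: joints at [-67.208, 18.312, 89.639, -0, 72.044, -1.146], TCP at [233.312, -525.556, 213.976] pointing down, gripper open.
Joint ranges: [-177.97, 177.97], [-48.28, 115.42], [12.27, 149.76], [-77.06, 257.06], [2.81, 150.46], [-146.56, 146.56]. Speed limits (degrees/s): [147.25, 147.25, 180, 180, 180, 180].

### API

Orientations are given as [roll, pitch, yaw] about the fixed x, y, z axes, in that order (R = Rz(yaw) Ry(pitch) Rx(roll)).
In Python, from workcell import monitor, eyes, job gives the robot as it stands.
- The arm moves only by the tool move_arm, never from a script. Its argument "increments" is a list that holds one entry, the list of rows, each a list of 7 numbers: the opening, from 0 (shut) to 1 (fully open), then the shift along the tool's x, y, z in cm, then the turn, a rotation vector about the tool's x, y, z in rad. In form: [[[jaw, x, y, z, ax, ay, az], ...]]. A call has 1 to 12 rows; each row shifts and turns the pose as measured when the row begins, along the tool's axes as they then stand; what a row does not reach is not made up. A row lasts 1/8 s, in which the tool goes at most 62.5 mm and 10.7 degrees, less where a joint would pass 70% of its speed; a pose out of reach is approached as far as the arm can. A call is refused whole if a number of a shift passes 6.25 or a number of a turn 0.188, either way. A call with a gripper value outside its range is refused whole. The fingers move at their own pace and stop on an object; "force" is the grip in N (left out, the last holds). Time passes only in rows, so rows that do not move let the fingers close. It gives the time, the measured TCP pose, the force and the opening at its end, in the units of the state.
- monitor.state(): the state, without advancing time (a new reading comes with each control period).
- eyes.grab_frame(name): name is "scene" or "top"; returns a dict with "color" (420x560x3 uint8, red, green, blue), "z_map" (420x560 float32, mm along the optical axis (not along the pixel's ray), 0 where there is no reading), "camera_matrix" (3x3 intrinsics, pixels), "rvec" (rotation vector, rad) and "tvec" (3), from world to camera coordinates, as OpenCV has them. Camera axes: x right, y down, z forward; pixel columns grow to the right and rows downward; lengths in mm; the calibration is good to about 2 mm. A picture is of the moment at which its call begins.
- job.job_done(): hands the job in, once; it reports no verdict.
The state is a dict: "time_s": time; "qpos": joint angles; "qvel": joint speeds; "effort": joint torques, N m; "ee_pos": TCP position; "ee_rot": TCP orientation; "force": force on the tool from outside, world axes, zero at the start; "torque": the same for the moment, N m; "gripper_width": finger opening in mm.
Only numpy, scipy, OpenCV 4.12 (cv2) and the standard library are available. Lean on these libraries where they do the work, as an engineer would, in place of code of your own. Each camera call takes 0.05 s, during which the arm holds its last target. There are 200 camera calls.

### The job

The spring-shut cash drawer of this flood-salvaged till is latched. Take the release pin out of its wooden stand and push it fully down into the release tube on the till's roof, leave it there, then pull the drawer out until the drawer's front face is level with the pointer on the rail beside it. Finish while still holding the drawer, keeping it steady at the pointer for a colleague to look in; do not shift the pointer, the mug, the bowl or the wooden case.

Things in the scene. Friction and masses are not known exactly. Their poses are not given: they have to be found in the camera images.
- till: fixed grey-beige till, 300 wide (y), 300 deep (x), 95 high, with a console with two dials, up to 125 high (dials 143), on the back part of its roof (from 175 behind the front plane). Origin on the counter under the middle of its front plane; its +x goes into the till, so the drawer opens along its -x; z up
- handle (a point): the drawer's steel bar handle; this point is the middle of the bar, 64 above the counter. The bar is 12 thick and 120 long along its y; its x axis points into the till, as the till's. The bar stands 50 (centre) in front of the drawer's face, on a post at each end (53 either side of the middle, 10 thick), free above and below; till roof at 95, drawer face up to 85 high
- drawer: the sliding cash drawer (face 290 wide, 78 high, black tray with compartments behind), with its handle; its origin coincides with the till's when shut; axes as the till's
- drawer_slide (a joint): how far the drawer is out, m: 0 shut, 0.115 at most. A spring pulls it shut: about 3 N when shut, plus 0.5 N per 10 mm out (7.5 N at 90 mm). Until the release plunger is pushed down at least 9 mm a catch lets it move only about 2 mm
- drawer_edge (a point): a point on the drawer's front face at its left (+y) end, 60 above the counter; on the face's plane, 14 in front of the till's front plane when shut. Axes as the till's
- mark (a point): tip of the steel pointer, an upright blade 3 thick (x), up to 86 high, its tip towards the drawer, on an aluminium rail (26 high, 16 wide) along the till's left (+y) side, 176 from its middle. Point 80 high, mid-thickness; the drawer's face must come level with it along the till's x. It stands 45 to 90 in front of the shut drawer's face. Axes as the till's. It slides if knocked
- tube_mouth (a point): centre of the mouth of the release tube, at the top (140 above the counter) of an aluminium block 44 x 44 x 45 on the till's roof, left of the middle, 60 behind the front plane. Vertical hole 11 across with a 3 chamfer
- plunger (a joint): release plunger inside the tube, m pushed down: 0 up, 0.012 with the pin fully home, 0.0125 at its stop. Its top starts 30 below the mouth; it moves against about 3 N of friction and stays where it is left
- pin_grip (a point): centre of the release pin's grip. The pin is upright: a black round grip 16 across and 35 high (this point is its middle), under it a steel collar 22 across and 5 high, under that a steel shank 8 across and 42 long with a pointed end. This point is 66.5 above the tip and 24.5 above the collar's underside; z runs up along the pin. 60 g or so. Fully home, the collar sits on the tube's mouth
- pin_tip (a point): lower tip of the release pin's shank
- stand: fixed wooden block 54 x 54 x 50 high with an 11 mm hole in which the pin stands, its collar resting on the block's top; origin under its centre
- mug: white mug, 72 across, 85 high, handle at its +y; origin under its centre; leave it alone
- bowl: white bowl, 150 across, 55 high; origin under its centre; leave it alone
- case: small wooden case 75 x 110 x 38 high; origin under its centre; leave it alone

How it is judged (in metres and radians):
On the way, in this order (a step that is already met when the one before it is completed fails the run):
1. the release pin is pushed fully down into the release tube (horizontal distance between pin_tip and tube_mouth below 0.004 m and z of pin_tip in the frame of tube_mouth below -0.039 m and value of joint plunger above 0.009 m), for 0.2 s.
2. the drawer is pulled out and held with its face level with the pointer (x of drawer_edge in the frame of mark between -0.005 and 0.005 m and contact force between any of the fingers, the arm and drawer above 1.5 N), for 0.2 s.
At the end, for the whole second after the job is handed in: The robot still holds the drawer (more than 1.5 N on it), the drawer is still and its face is within 5 mm of level with the pointer, and the pin stands in the tube, fully down (within 3 mm, plunger pushed at least 9 mm) (all of step 1 and all of step 2 and velocity of joint drawer_slide between -0.01 and 0.01 m/s); the arm keeps its last pose, push and grip.
It fails at once if the pointer is shifted by more than 4 mm (distance of mark from where it was at the start of the episode above 0.004 m).
It fails at once if the mug is shifted by more than 20 mm (distance of mug from where it was at the start of the episode above 0.02 m).
It fails at once if the bowl is shifted by more than 20 mm (distance of bowl from where it was at the start of the episode above 0.02 m).
It fails at once if the case is shifted by more than 20 mm (distance of case from where it was at the start of the episode above 0.02 m).
It also fails if it takes over 48 s, if anything falls off the work surface, if the arm or the gripper's body presses on something with over 40 N, if the wrist force passes 120 N, or if a joint passes its speed limit or range.

## Working session

There is one attempt and no reset: what is moved stays moved. The work goes in short steps, Python scripts to look and compute and a tool call to move; the robot and the scene stay as the last step left them, time stands still between calls to the robot, and variables do not carry over. Pictures are saved under pics/ and viewed, about 8 in all and at most 12, crops included, and the job is handed in when it is done.

Besides the shell and the picture viewer there is one more tool, called after "Emit:" as name(argument=value, ...), one argument or row to a line, values as JSON. move_arm: Moves the arm, as the interface text tells. Its arguments: {"type":"object","properties":{"increments":{"type":"array"},"force":{"type":"number"}},"required":["increments"]}

```bash
mkdir -p pics
cat > h.py <<'E'
import numpy as np, cv2
from workcell import monitor, eyes, job
def grab(n,save=None):
    f=eyes.grab_frame(n)
    np.savez(f'{n}.npz',**f)
    if save: cv2.imwrite(f'pics/{save}.png',f['color'][:,:,::-1])
    return f
def pts(f):
    z=f['z_map'];K=f['camera_matrix'];R=cv2.Rodrigues(np.array(f['rvec']))[0];t=np.array(f['tvec']).ravel()
    v,u=np.mgrid[:z.shape[0],:z.shape[1]]
    c=np.stack([(u-K[0,2])/K[0,0]*z,(v-K[1,2])/K[1,1]*z,z],-1)
    p=(c-t)@R; p[z<=0]=np.nan
    return p
E
python3 - <<'E'
from h import *
a=grab('scene','s0');b=grab('top','t0')
print(monitor.state())
for f in(a,b): print(f['camera_matrix'],-cv2.Rodrigues(np.array(f['rvec']))[0].T@np.array(f['tvec']).ravel())
E
```

```text
{'time_s': 0.1, 'qpos': array([-6.72091142e+01,  1.83481016e+01,  8.96997865e+01,  1.19242945e-03,
        7.20441188e+01, -1.14776200e+00]), 'qvel': array([ 0.06127531, -0.05636403, -0.24277945, -0.02836414, -0.00924314,
        0.03713025]), 'effort': array([-3.59355579e-05, -4.13333774e+01, -2.32508916e+01,  7.28027313e-02,
        4.21166746e-02, -5.83503993e-05]), 'ee_pos': array([ 233.12414906, -525.1228607 ,  213.20060865]), 'ee_rot': array([-1.79908034e+02, -2.97651208e-03,  2.39382769e+01]), 'force': array([-0.17042687, -0.7800194 ,  0.34590269]), 'torque': array([0.01127291, 0.01785877, 0.04229622]), 'gripper_width': 91.08128946132207}
[[448.84868662   0.         282.08920606]
 [  0.         448.84868662 213.29445003]
 [  0.           0.           1.        ]] [1026.41415395  542.41806701  962.52331016]
[[464.0252472   0.        280.0534464]
 [  0.        464.0252472 202.2216699]
 [  0.          0.          1.       ]] [ 324.14560705  -43.13354187 1261.15078149]
```

View pics/s0.png

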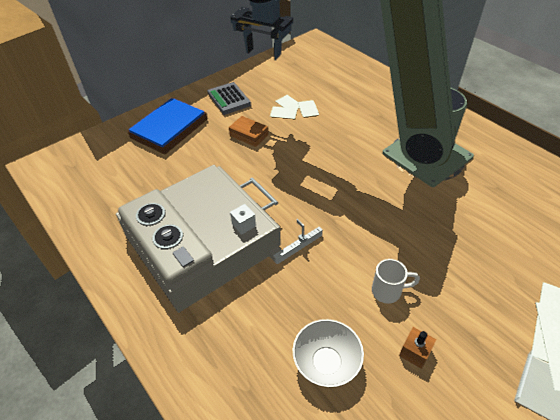

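View pics/t0.png

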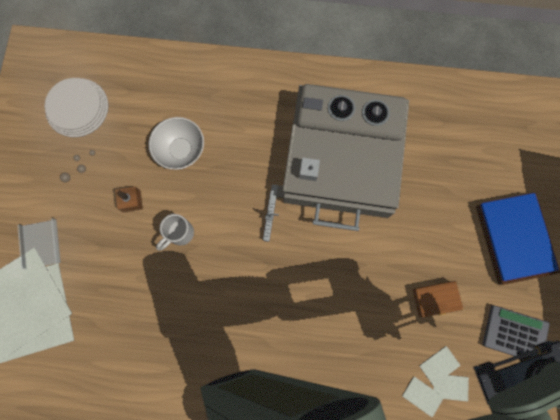

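The scene view shows the till at the lower left, with its handle at about (260,192) and the tube block at (243,218). The pointer is at (302,228), the mug at (390,280), the bowl at (327,352) and the pin in its stand at (420,340). The top view has the tube at (310,169), the handle at (338,222), the pointer at (270,213) and the pin at (124,197). Next I'll enlarge these areas.

Run:
```python
from h import *
def crop(n,u,v,w,h,s):
    c=np.load(n+'.npz')['color'][v:v+h,u:u+w,::-1]; return cv2.resize(c,None,fx=s,fy=s,interpolation=cv2.INTER_CUBIC)
# 4 tiles 400x300
T=[crop('top',100,180,40,30,10),crop('scene',395,320,53,40,7.5),crop('top',256,150,80,60,5),crop('scene',225,195,100,75,4)]
T=[cv2.resize(t,(400,300)) for t in T]
cv2.imwrite('pics/c1.png',np.vstack([np.hstack(T[:2]),np.hstack(T[2:])]))
for n in('top','scene'):
    f=dict(np.load(n+'.npz'));p=pts(f)
    h=p[:,:,2]
    print(n,'table z',np.nanmedian(h))
    L={'top':[(310,169),(124,197),(127,197),(338,222),(270,213),(345,170)],'scene':[(243,213),(422,335),(260,192),(302,228)]}[n]
    for u,v in L: print((u,v),p[v-1:v+2,u-1:u+2].reshape(-1,3).round(0).tolist()[::4])
```

```text
top table z 0.5409061140357699
(310, 169) [[656.0, -81.0, 114.0], [654.0, -84.0, 112.0], [643.0, -86.0, 143.0]]
(124, 197) [[538.0, 389.0, 89.0], [536.0, 388.0, 83.0], [535.0, 388.0, 76.0]]
(127, 197) [[540.0, 386.0, 78.0], [540.0, 386.0, 67.0], [539.0, 385.0, 62.0]]
(338, 222) [[547.0, -176.0, -1.0], [545.0, -179.0, -3.0], [542.0, -182.0, 1.0]]
(270, 213) [[547.0, 12.0, 25.0], [535.0, 6.0, 83.0], [531.0, 3.0, 88.0]]
(345, 170) [[668.0, -173.0, 96.0], [665.0, -175.0, 98.0], [664.0, -179.0, 95.0]]
scene table z -0.45427476849904386
(243, 213) [[652.0, -82.0, 140.0], [649.0, -83.0, 133.0], [650.0, -78.0, 134.0]]
(422, 335) [[548.0, 394.0, 89.0], [548.0, 396.0, 89.0], [547.0, 399.0, 88.0]]
(260, 192) [[500.0, -223.0, -1.0], [503.0, -215.0, 2.0], [502.0, -211.0, 1.0]]
(302, 228) [[498.0, -37.0, -0.0], [538.0, 10.0, 72.0], [537.0, 13.0, 70.0]]
```

View pics/c1.png

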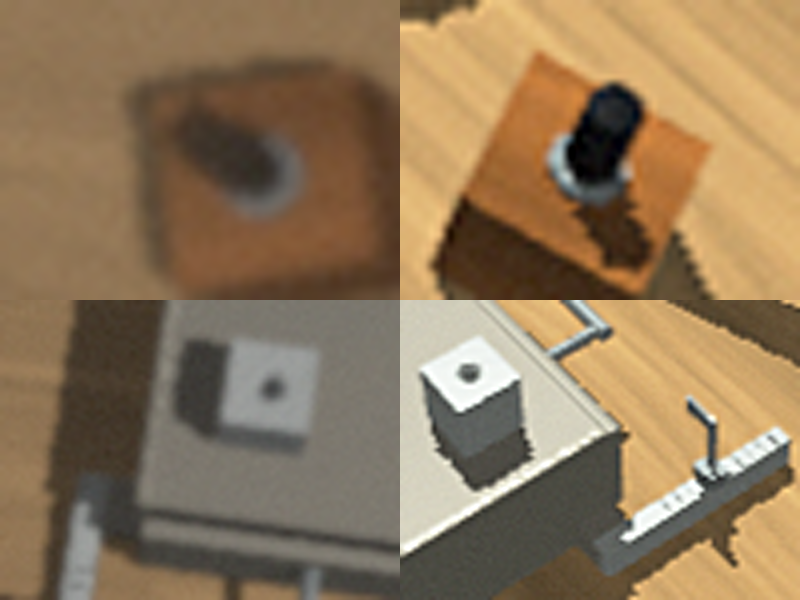

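The crops show the pin upright in its stand. In the scene view the grip top is at about (423,333.3) and the collar at (419.8,342). The tube hole is at (241.9,212.6) in the scene view and (310.2,167.2) in the top view. The pointer tip is at about (297,219.6) in the scene view. Next I'll triangulate these and look at the handle and pointer.

```bash
cat >> h.py <<'E'
def at(f,u,v,z):
    K=f['camera_matrix'];R=cv2.Rodrigues(np.array(f['rvec']))[0];t=np.array(f['tvec']).ravel()
    c=-R.T@t; d=R.T@np.linalg.solve(K,[u,v,1.]); return (c+d*(z-c[2])/d[2]).round(1)
def proj(f,P): return cv2.projectPoints(np.array(P,float).reshape(-1,3),np.array(f['rvec']),np.array(f['tvec']),f['camera_matrix'],None)[0].reshape(-1,2)
E
python3 - <<'E'
from h import *
t=dict(np.load('top.npz'));s=dict(np.load('scene.npz'))
print('grip top s',at(s,423,333.2,90),'collar s',at(s,419.8,342,54),'collar t',at(t,125.9,197.2,55),'griptop t',at(t,119.5,192.3,90))
print('hole s',at(s,241.9,212.6,140),'t',at(t,310.2,167.2,140))
print('tip s',at(s,297.1,219.6,84))
for n,f in(('t',t),('s',s)):
    p=pts(f).reshape(-1,3);m=(abs(p[:,2]-95)<5)&(p[:,0]>500)&(p[:,1]<60)&(p[:,1]>-400)
    q=p[m][:,:2].astype(np.float32); print(n,m.sum(),cv2.minAreaRect(q),cv2.boxPoints(cv2.minAreaRect(q)).round().tolist())
    for nm,(lo,hi),(x0,x1,y0,y1) in(('mug',(60,95),(400,600,150,330)),('bowl',(30,60),(550,800,150,450)),('stand',(44,54),(480,620,340,450)),('grip',(84,95),(480,620,340,450)),('handle',(55,75),(450,620,-300,-50)),('block',(134,146),(600,720,-150,-30)),('pointer',(60,95),(480,620,-30,60))):
        m=(p[:,2]>lo)&(p[:,2]<hi)&(p[:,0]>x0)&(p[:,0]<x1)&(p[:,1]>y0)&(p[:,1]<y1)
        if m.sum()>2: r=cv2.minAreaRect(p[m][:,:2].astype(np.float32)); print(' ',nm,m.sum(),np.round(r[0],1),np.round(r[1],1),round(r[2],1))
def crop(n,u,v,w,h,s):
    return cv2.resize(dict(np.load(n+'.npz'))['color'][v:v+h,u:u+w,::-1],None,fx=s,fy=s,interpolation=cv2.INTER_CUBIC)
cv2.imwrite('pics/c2.png',np.vstack([crop('top',250,170,133,50,6),crop('scene',225,170,133,50,6)]))
E
```

```text
grip top s [543.7 395.3  90. ] collar s [545.1 397.7  54. ] collar t [541.3 393.5  55. ] griptop t [546.1 399.6  90. ]
hole s [653.7 -80.6 140. ] t [651.  -83.3 140. ]
tip s [535.3 -11.4  84. ]
t 7318 ((705.2072143554688, -172.09063720703125), (307.53704833984375, 362.3627014160156), 87.1880111694336) [[517.0, -317.0], [879.0, -335.0], [894.0, -27.0], [532.0, -10.0]]
  mug 298 [465.3 255.9] [70.9 93.1] 22.0
  bowl 951 [649.2 306.7] [148.7 272.3] 67.1
  stand 330 [540.9 393.5] [55.3 55.7] 16.6
  grip 34 [541.1 392.9] [13.7 14.5] 8.6
  handle 502 [ 554.3 -174.8] [247.6  74.5] 87.5
  block 294 [651.2 -82.8] [44.1 44.8] 87.5
  pointer 58 [571.7 -18.2] [25.3 95. ] 67.4
s 5903 ((739.6756591796875, -171.78294372558594), (303.3610534667969, 300.31463623046875), 87.56364440917969) [[583.0, -317.0], [883.0, -330.0], [896.0, -27.0], [596.0, -14.0]]
  mug 522 [469.9 260.8] [72.6 93.2] 21.3
  bowl 1696 [650.7 311. ] [148.8 272.9] 66.5
  stand 522 [543.7 397.6] [57.1 53.9] 17.0
  grip 49 [544.3 397.3] [14.7 13.3] 58.8
  handle 249 [ 544.1 -162.4] [122.1  48.2] 87.7
  block 276 [654.  -78.3] [47.6 46.6] 85.0
  pointer 159 [573.2 -13.5] [29.2 93.5] 67.4
```

View pics/c2.png

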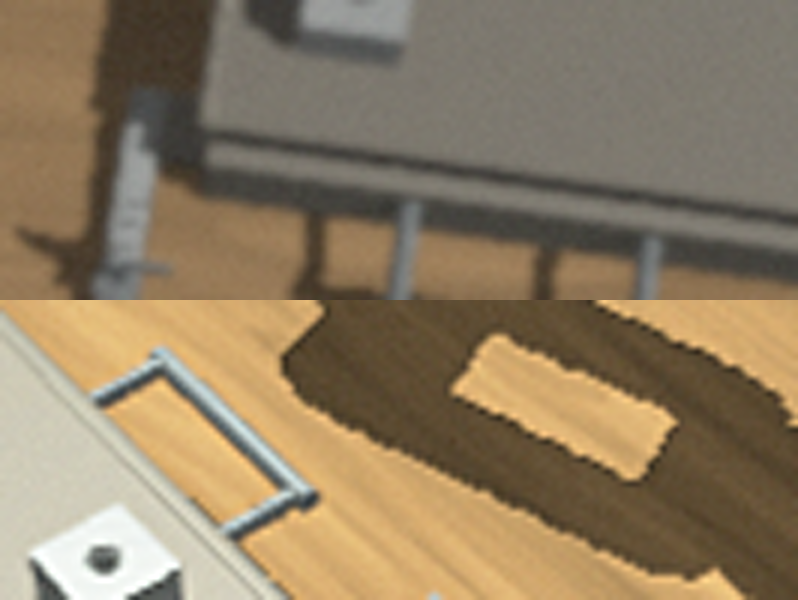

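The two cameras disagree by about 3 mm in absolute position, but they agree on relative positions. In the last crops the handle bar runs from (156,355) to (310,497) in the scene tile, and the pointer tip is at about (168,268) in the top tile.

Estimates from averaging the two cameras:
- **Pin:** (542.4, 395.3)
- **Tube:** (652.5, -81.5)
- **Till:** front middle (588, -167), yaw -2.5°
- **Bar:** (524, -164)

I'm moving towards the pin.

Emit:
move_arm(
  increments=[
    [[1,4.1,-4.5,0,0,0,0],[1,4.1,-4.5,0,0,0,0],[1,4.1,-4.5,0,0,0,0],[1,4.1,-4.5,0,0,0,0],[1,4.1,-4.5,0,0,0,0],[1,4.1,-4.5,0,0,0,0],[1,4.1,-4.5,0,0,0,0],[1,4.1,-4.5,0,0,0,0],[1,4.1,-4.5,0,0,0,0],[1,4.1,-4.5,0,0,0,0],[1,4.1,-4.5,0,0,0,0],[1,4.1,-4.5,0,0,0,0]],
  ],
)

```text
time_s: 1.6
ee_pos: [469.4, 183.2, 211.9]
ee_rot: [-179.9, -0.1, 23.5]
force: [0.8, -1.3, 0.5]
gripper_width: 91.2
```

Emit:
move_arm(
  increments=[
    [[1,4.1,-4.5,0,0,0,0],[1,4.1,-4.5,0,0,0,0],[1,0,0,0,0,0,-0.185],[1,0,0,0,0,0,-0.185],[1,0,0,0,0,0,-0.185],[1,0,0,0,0,0,-0.185],[1,0,0,0,0,0,-0.185],[1,0,0,0,0,0,-0.185],[1,0,0,0,0,0,0]],
  ],
)

```text
time_s: 2.72
ee_pos: [507.6, 306.5, 205.6]
ee_rot: [-179.6, 0.2, 88.1]
force: [0.2, 0.1, 0.1]
gripper_width: 91.4
```

Emit:
move_arm(
  increments=[
    [[1,4.5,1.6,0,0,0,0],[1,4.5,1.6,0,0,0,0],[1,0,0,4,0,0,0.01],[1,0,0,4,0,0,0],[1,0,0,1,0,0,0],[1,0,0,0,0,0,0]],
  ],
)

```text
time_s: 3.48
ee_pos: [543.7, 397.9, 112.9]
ee_rot: [-179.7, 0.2, 86.4]
force: [0.3, -0.0, 1.1]
gripper_width: 91.2
```

Run:
```python
from h import *
s=grab('scene');t=grab('top');st=monitor.state();e=st['ee_pos'];print(e,st['ee_rot'])
y=np.deg2rad(st['ee_rot'][2]);ty=np.array([np.sin(y),-np.cos(y),0])
def crop(f,c,s):
    u,v=[int(round(k)) for k in c];u0=max(u-40,0);v0=max(v-40,0);im=cv2.resize(f['color'][v0:v0+80,u0:u0+80,::-1],None,fx=s,fy=s,interpolation=cv2.INTER_CUBIC)
    for P,col in((e,(0,0,255)),(e+45.5*ty,(0,255,0)),(e-45.5*ty,(255,0,0))):
        q=proj(f,P)[0]; cv2.drawMarker(im,(int((q[0]-u0+.5)*s),int((q[1]-v0+.5)*s)),col,0,12,1)
    return im,(u0,v0)
A,a=crop(s,proj(s,e)[0],5);B,b=crop(t,proj(t,e)[0],5);print(a,b)
cv2.imwrite('pics/c3.png',np.hstack([A,B]))
```

```text
[544.32788151 398.19272171 114.17973314] [-1.79768730e+02  6.48015832e-02  8.64545199e+01]
(387, 289) (77, 151)
```

View pics/c3.png

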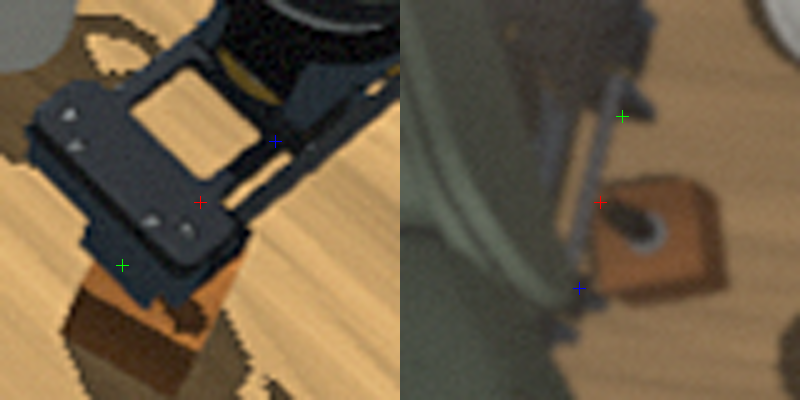

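The fingers straddle the pin. The scene view marker matches the fingertips to about 1 px. Descending and gripping.

Emit:
move_arm(
  increments=[
    [[1,-0.2,-0.1,1.8,0,0,-0.02],[1,0,0,1.8,0,0,0],[1,0,0,1.6,0,0,0],[1,0,0,0.2,0,0,0],[0,0,0,0,0,0,0],[0,0,0,0,0,0,0],[0,0,0,0,0,0,0],[0,0,0,0,0,0,0],[0,0,0,0,0,0,0],[0,0,0,0,0,0,0]],
  ],
  force=25,
)

```text
time_s: 4.82
ee_pos: [547.1, 398.7, 65.5]
ee_rot: [179.6, -0.4, 87.5]
force: [0.4, 0.8, 0.3]
gripper_width: 34.3
```

Emit:
move_arm(
  increments=[
    [[0,-0.2,-0.3,0.4,0,0,0],[0,0,0,0,0,0,0],[0,0,0,0,0,0,0],[0,0,0,0,0,0,0],[0,0,0,0,0,0,0],[0,0,0,0,0,0,0]],
  ],
)

```text
time_s: 5.58
ee_pos: [543.6, 396.6, 60.9]
ee_rot: [179.6, -0.4, 87.5]
force: [0.3, 0.1, -1.2]
gripper_width: 15.4
```

Run:
```python
from h import *
for i in range(4): s=monitor.state();print(s['ee_pos'].round(1),s['ee_rot'].round(2),s['force'].round(1),s['gripper_width']); grab('scene')
```

```text
[543.6 396.6  60.9] [179.64  -0.4   87.47] [ 0.3  0.1 -1.2] 15.374157815996849
[543.6 396.6  60.9] [179.64  -0.39  87.47] [-0.4 -0.3 -0.3] 15.239991434270685
[543.6 396.6  60.9] [179.64  -0.4   87.47] [ 0.5 -0.3  0.1] 15.168542025615842
[543.6 396.6  60.9] [179.65  -0.4   87.47] [-0.5 -0.2 -0.5] 14.998572501662094
```

The grip is good: width 15, and the pin's x agrees with the scene camera. Lifting straight up, then across by the relative offset between pin and tube of about (109.8, -477).

Emit:
move_arm(
  increments=[
    [[0,0,0,1.5,0,0,0]],
  ],
  force=40,
)

```text
time_s: 5.9
ee_pos: [544.1, 398.6, 54.8]
ee_rot: [179.5, -0.7, 87.4]
force: [-19.1, -6.1, 87.5]
gripper_width: 14.9
```

That row went the wrong way: tool +z points down, so it pressed on the collar with 87 N. The limit is 120 N. Backing up now.

Emit:
move_arm(
  increments=[
    [[0,0,0,-1.0,0,0,0],[0,0,0,-1.0,0,0,0],[0,0,0,-3,0,0,0],[0,0,0,-4,0,0,0],[0,0,0,-4,0,0,0],[0,0,0,-3,0,0,0],[0,0,0,-1,0,0,0],[0,0,0,0,0,0,0]],
  ],
)

```text
time_s: 6.9
ee_pos: [542.0, 395.8, 227.3]
ee_rot: [179.7, -0.5, 87.4]
force: [-0.8, 0.3, -1.1]
gripper_width: 15.3
```

Run:
```python
from h import *
f=grab('scene');s=monitor.state();e=s['ee_pos'];print(e,s['ee_rot'],s['force'],s['gripper_width'],s['time_s'])
u,v=[int(k) for k in proj(f,e)[0]];print(u-30,v-25)
cv2.imwrite('pics/c4.png',cv2.resize(f['color'][v-25:v+50,u-30:u+45,::-1],None,fx=7,fy=7,interpolation=cv2.INTER_CUBIC))
```

```text
[541.69557019 395.64700355 226.65171491] [179.75144219  -0.47707267  87.40051087] [-0.86566311  0.16655444 -1.04180462] 15.102319197831868 6.95
409 274
```

View pics/c4.png

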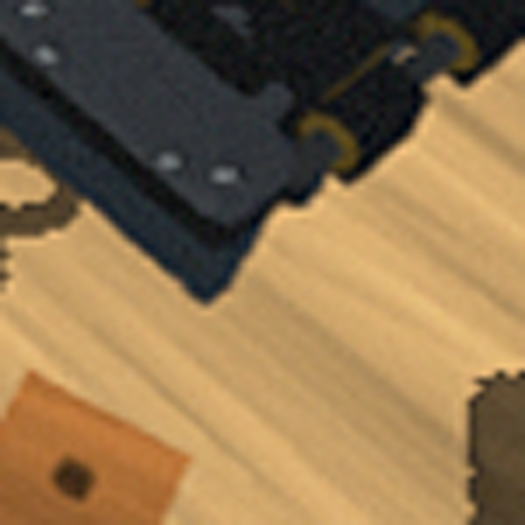

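The stand hole is empty, at tile (75,480), and the jaws hold at 15 mm. The pin itself is hidden by the gripper body. Crossing to the tube.

Emit:
move_arm(
  increments=[
    [[0,-2,0.6,0,0,0,0],[0,-4,1.1,0,0,0,0],[0,-4.5,1.3,0,0,0,0],[0,-4.5,1.3,0,0,0,0],[0,-4.5,1.3,0,0,0,0],[0,-4.5,1.3,0,0,0,0],[0,-4.5,1.3,0,0,0,0],[0,-4.5,1.3,0,0,0,0],[0,-4.5,1.3,0,0,0,0],[0,-4,1.1,0,0,0,0],[0,-2,0.6,0,0,0,0],[0,0,0,0,0,0,0]],
  ],
)

```text
time_s: 8.45
ee_pos: [640.5, -73.9, 207.5]
ee_rot: [-178.6, 0.3, 87.1]
force: [-0.3, 0.1, -0.8]
gripper_width: 15.3
```

Emit:
move_arm(
  increments=[
    [[0,-0.6,1.3,-0.6,-0.024,0,0.005],[0,0,0,0,0,0,0],[0,0,0,0,0,0,0]],
  ],
)

```text
time_s: 8.82
ee_pos: [653.7, -77.5, 213.6]
ee_rot: [-180.0, 0.2, 87.0]
force: [1.2, 0.6, -1.6]
gripper_width: 15.0
```

Run:
```python
from h import *
f=grab('scene');s=monitor.state();e=s['ee_pos'];print(e,s['ee_rot'],s['force'],s['gripper_width'],s['time_s'])
u0,v0=205,160
im=cv2.resize(f['color'][v0:v0+75,u0:u0+90,::-1],None,fx=8,fy=8,interpolation=cv2.INTER_CUBIC)
for P in([653.7,-80.6,140],e,e-[0,0,47]):
    q=proj(f,P)[0];cv2.drawMarker(im,(int((q[0]-u0+.5)*8),int((q[1]-v0+.5)*8)),(0,0,255),0,10,1)
cv2.imwrite('pics/c5.png',im)
```

```text
[653.79232655 -77.50123179 213.6651403 ] [179.99416502   0.22479847  87.01878451] [ 0.76089985  0.35148563 -0.85269459] 15.47611041755418 8.875
```

View pics/c5.png

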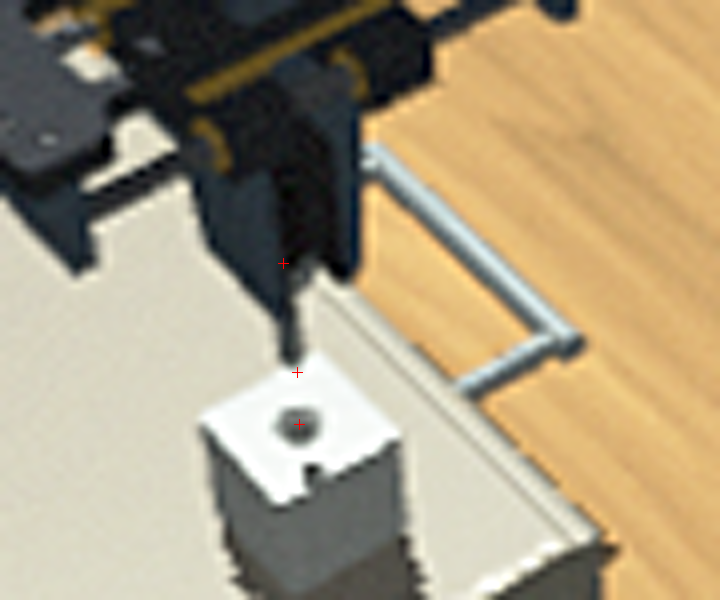

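The pin shank is visible, with its end at tile (292,362), and it lines up with the hole at (298,425) to about 1 mm. The pin seems about 47 mm below the TCP, with the TCP at the collar's top. Aligning and lowering the tip into the mouth.

Emit:
move_arm(
  increments=[
    [[0,-0.3,0,0.5,0,0,0],[0,0,0,0,0,0,0]],
  ],
)

```text
time_s: 9.12
ee_pos: [653.4, -79.7, 208.3]
ee_rot: [-180.0, 0.2, 87.1]
force: [-0.2, 0.6, -0.5]
gripper_width: 15.2
```

Emit:
move_arm(
  increments=[
    [[0,-0.05,0,1.2,0,0,0],[0,0,0,1,0,0,0],[0,0,0,0.6,0,0,0],[0,0,0,0,0,0,0]],
  ],
)

```text
time_s: 9.62
ee_pos: [653.5, -79.1, 177.9]
ee_rot: [-180.0, 0.1, 87.1]
force: [0.3, 0.4, -1.3]
gripper_width: 15.1
```

Emit:
move_arm(
  increments=[
    [[0,-0.1,0,0.7,0,0,0],[0,0,0,0.6,0,0,0],[0,0,0,0,0,0,0]],
  ],
)

```text
time_s: 10.0
ee_pos: [653.6, -79.4, 164.2]
ee_rot: [180.0, 0.0, 87.1]
force: [1.0, 2.2, -0.4]
gripper_width: 14.9
```

The tip is in the hole, with light wall contact of 2 N. Continuing down.

Emit:
move_arm(
  increments=[
    [[0,0.05,0,0.7,0,0,0],[0,0,0,0.5,0,0,0],[0,0,0,0.3,0,0,0],[0,0,0,0.2,0,0,0]],
  ],
)

```text
time_s: 10.5
ee_pos: [653.9, -79.3, 147.8]
ee_rot: [179.9, 0.1, 87.1]
force: [-0.5, 2.1, 3.3]
gripper_width: 15.6
```

Emit:
move_arm(
  increments=[
    [[0,0,0,0.3,0,0,0],[0,0,0,0.3,0,0,0],[0,0,0,0,0,0,0]],
  ],
)

```text
time_s: 10.88
ee_pos: [653.9, -79.3, 145.1]
ee_rot: [179.8, 0.1, 87.1]
force: [-0.2, 1.1, -2.0]
gripper_width: 14.9
```

Emit:
move_arm(
  increments=[
    [[0,0,0,0.3,0,0,0],[0,0,0,0.1,0,0,0]],
  ],
)

```text
time_s: 11.12
ee_pos: [654.0, -79.4, 144.9]
ee_rot: [179.6, 0.1, 87.1]
force: [-1.1, 1.3, 3.8]
gripper_width: 15.0
```

Emit:
move_arm(
  increments=[
    [[0,0,0,0.4,0,0,0],[0,0,0,0.2,0,0,0]],
  ],
)

```text
time_s: 11.38
ee_pos: [654.0, -79.4, 144.8]
ee_rot: [179.4, 0.1, 87.1]
force: [-2.5, 2.4, 7.2]
gripper_width: 14.8
```

The TCP has stopped at 144.8, against 145 expected when seated. One firmer push to confirm the stop.

Emit:
move_arm(
  increments=[
    [[0,0,0,0.8,0,0,0],[0,0,0,0.6,0,0,0]],
  ],
)

```text
time_s: 11.62
ee_pos: [654.0, -79.4, 144.7]
ee_rot: [179.0, 0.1, 87.1]
force: [-8.5, 4.3, 23.6]
gripper_width: 15.3
```

The stop is solid at 24 N, so the pin is seated. Releasing and rising.

Emit:
move_arm(
  increments=[
    [[0,0,0,0,0.02,0,0],[0.45,0,0,0,0,0,0],[0.45,0,0,0,0,0,0],[0.45,0,0,0,0,0,0],[0.45,0,0,0,0,0,0],[0.45,0,0,-0.5,0,0,0],[0.45,0,0,-2,0,0,0],[0.45,0,0,-3,0,0,0],[0.45,0,0,-3,0,0,0],[0.45,0,0,-0.5,0,0,0],[0.45,0,0,0,0,0,0]],
  ],
)

```text
time_s: 13.0
ee_pos: [653.4, -80.7, 233.9]
ee_rot: [-179.5, 0.3, 87.1]
force: [0.4, 0.8, -0.6]
gripper_width: 40.8
```

Run:
```python
from h import *
f=grab('scene');s=monitor.state();e=s['ee_pos'];print(e,s['ee_rot'],s['force'],s['gripper_width'],s['time_s'])
u0,v0=205,160
im=cv2.resize(f['color'][v0:v0+90,u0:u0+120,::-1],None,fx=6,fy=6,interpolation=cv2.INTER_CUBIC)
for z in(145,180):
    q=proj(f,[653.7,-80.6,z])[0];cv2.drawMarker(im,(int((q[0]-u0+.5)*6),int((q[1]-v0+.5)*6)),(0,0,255),0,10,1)
cv2.imwrite('pics/c6.png',im)
```

```text
[653.32845801 -80.66110981 233.68175526] [-179.51940458    0.31021478   87.09204401] [ 0.24205837 -0.75899411  0.64534775] 40.88880956633777 13.05
```

View pics/c6.png

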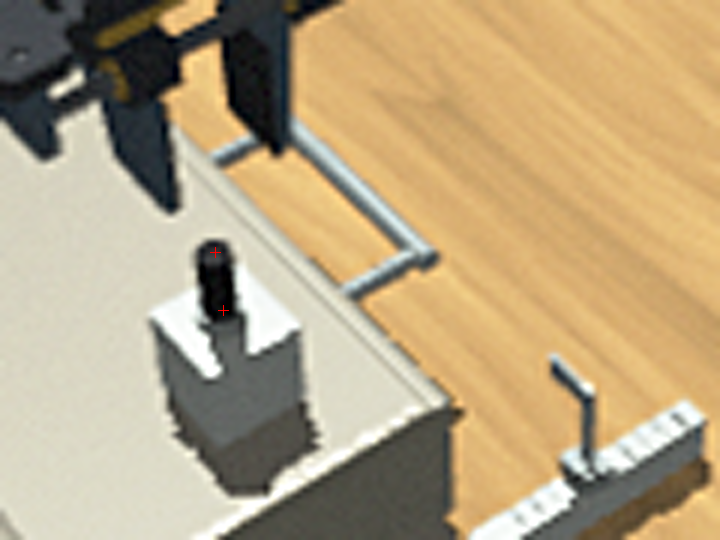

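The pin sits home in the tube: the grip top at tile (213,245) is where it should be for a height of 180. The handle bar is at (290,125)–(430,258) and the pointer tip at (553,357). Moving over the bar.

Emit:
move_arm(
  increments=[
    [[0.45,-2.9,-4.1,0,-0.009,0,-0.007],[0.45,-2.9,-4.1,0,0,0,0],[0.45,-2.9,-4.1,0,0,0,0],[0.45,0,0,0,0,0,0],[0.45,0,0,0,0,0,0]],
  ],
)

```text
time_s: 13.68
ee_pos: [520.9, -162.8, 227.0]
ee_rot: [-179.4, 0.2, 87.6]
force: [-0.1, 0.9, -0.1]
gripper_width: 40.8
```

Emit:
move_arm(
  increments=[
    [[0.45,0,0.5,4,-0.008,0,0],[0.45,0,0,4,0,0,0],[0.45,0,0,3.5,0,0,0],[0.45,0,0,0,0,0,0]],
  ],
)

```text
time_s: 14.18
ee_pos: [530.2, -160.8, 107.4]
ee_rot: [-180.0, 0.1, 87.8]
force: [-0.4, -0.7, 0.2]
gripper_width: 40.8
```

Emit:
move_arm(
  increments=[
    [[0.45,-0.1,-0.5,1.5,0,0,0],[0.45,0,0,1.5,0,0,0],[0.45,0,0,0,0,0,0]],
  ],
)

```text
time_s: 14.55
ee_pos: [529.6, -161.3, 79.1]
ee_rot: [179.7, 0.2, 87.9]
force: [-0.8, -0.8, -0.6]
gripper_width: 41.0
```

Emit:
move_arm(
  increments=[
    [[0.45,-0.1,-0.5,0,0,0,0],[0.45,0,-0.1,1.5,0,0,0],[0.45,0,-0.1,1.5,0,0,0],[0.45,0,0,0.3,0,0,0],[0.45,0,0,0,0,0,0]],
  ],
)

```text
time_s: 15.18
ee_pos: [523.8, -162.6, 45.4]
ee_rot: [179.5, 0.2, 87.9]
force: [0.0, -0.7, -0.9]
gripper_width: 41.4
```

Emit:
move_arm(
  increments=[
    [[0,0,0.2,0,0,0,0],[0,0,0,0,0,0,0],[0,0,0,0,0,0,0],[0,0,0,0,0,0,0],[0,0,0,0,0,0,0],[0,0,0,0,0,0,0]],
  ],
  force=40,
)

```text
time_s: 15.92
ee_pos: [526.2, -162.9, 46.0]
ee_rot: [179.5, 0.3, 87.9]
force: [-0.1, -0.4, -0.5]
gripper_width: 11.2
```

Run:
```python
from h import *
f=grab('scene');s=monitor.state();e=s['ee_pos'];print(e,s['ee_rot'],s['force'],s['gripper_width'],s['time_s'])
f0=dict(np.load('top.npz'))
# pointer tip pixel refine with crop later; front-left roof & tip via top
print(at(f0,277.6,214.2,84))
```

```text
[ 526.21119499 -162.86321058   46.01731427] [179.45478208   0.2623618   87.90172107] [-1.03181677 -1.58812042 -0.67500986] 11.16600555564041 15.975
[533.4 -13.5  84. ]
```

The bar is gripped at x = 526.2. The pointer estimate gives a pull of about 47 mm. Pulling in slow steps.

Emit:
move_arm(
  increments=[
    [[0,0,-0.6,0,0,0,0],[0,0,-0.8,0,0,0,0],[0,0,-0.8,0,0,0,0],[0,0,-0.8,0,0,0,0],[0,0,-0.6,0,0,0,0],[0,0,0,0,0,0,0]],
  ],
)

```text
time_s: 16.73
ee_pos: [492.3, -161.4, 46.1]
ee_rot: [178.8, 0.3, 87.8]
force: [4.6, 1.6, -4.6]
gripper_width: 11.4
```

Emit:
move_arm(
  increments=[
    [[0,0,-0.7,0,0.01,0,0],[0,0,-0.6,0,0.01,0,0],[0,0,0,0,0,0,0],[0,0,0,0,0,0,0]],
  ],
)

```text
time_s: 17.23
ee_pos: [481.3, -161.0, 46.0]
ee_rot: [179.7, 0.3, 87.8]
force: [3.9, 0.7, -4.0]
gripper_width: 11.1
```

Run:
```python
from h import *
f=grab('scene','s7');s=monitor.state();e=s['ee_pos'];print(e,s['ee_rot'],s['force'],s['gripper_width'],s['time_s'])
u0,v0=250,190
cv2.imwrite('pics/c7.png',cv2.resize(f['color'][v0:v0+75,u0:u0+100,::-1],None,fx=8,fy=8,interpolation=cv2.INTER_CUBIC))
t=grab('top')
```

```text
[ 481.36359149 -160.9920293    46.03306527] [179.70105094   0.29179192  87.78493674] [ 4.61494031  0.28067429 -3.77102071] 11.435125313637771 17.275
```

View pics/c7.png

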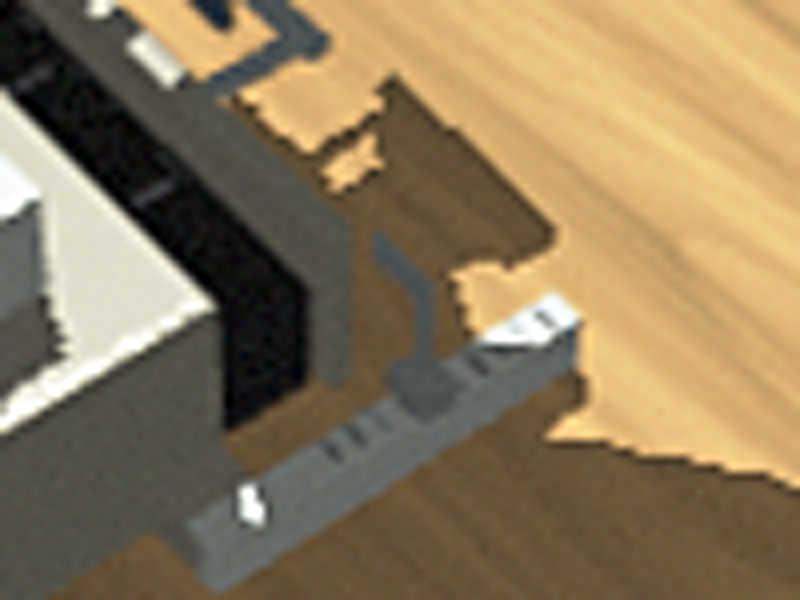

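The drawer is out. In the tile, its face's top front corner is at about (352,227) and the bottom at (350,380). The pointer runs from its tip at (380,240) to the bend at (433,285). Computing the difference along the till's x.

Run:
```python
from h import *
f=dict(np.load('scene.npz'));t=dict(np.load('top.npz'))
px=lambda x,y:(250+x/8-.44,190+y/8-.44)
tx=np.array([np.cos(np.deg2rad(-2.5)),np.sin(np.deg2rad(-2.5)),0])
C=at(f,*px(352,227),85);T=at(f,*px(380,241),83);B=at(f,*px(433,287),83)
print(C,T,B,'face-mark',(C-T)@tx,(C-B)@tx)
for n,g in(('s',f),('t',t)):
    p=pts(g);q=p.reshape(-1,3)
    til=(q-[526.2,-162.9,0])@np.array([[tx[0],-tx[1],0],[tx[1],tx[0],0],[0,0,1]])-[64,0,0]
    m=(abs(til[:,2]-83)<7)&(til[:,0]<-35)&(til[:,0]>-90)
    fa=m&(abs(til[:,1])<144); po=m&(til[:,1]>148)&(til[:,1]<190)
    for nm,k in(('face',fa),('ptr',po)):
        if k.sum(): print(n,nm,k.sum(),np.percentile(til[k,0],[2,10,50,90,98]).round(1),til[k,1].min().round(),til[k,1].max().round(),til[k,2].mean().round())
    for b in((60,145),(-145,-60)):
        k=m&(til[:,1]>b[0])&(til[:,1]<b[1])
        if k.sum(): print('  face y',b,np.percentile(til[k,0],[5,95]).round(1))
u0,v0=240,170
cv2.imwrite('pics/c8.png',cv2.resize(t['color'][v0:v0+60,u0:u0+80,::-1],None,fx=10,fy=10,interpolation=cv2.INTER_CUBIC))
```

```text
[539.1 -20.9  85. ] [535.  -11.8  83. ] [534.9  13.4  83. ] face-mark 4.493034133510196 5.692147517274872
s face 352 [-58.3 -56.1 -49.4 -46.8 -45.6] -142.0 144.0 83.0
s ptr 31 [-64.  -63.3 -61.  -60.1 -59.4] 149.0 179.0 82.0
  face y (60, 145) [-57.9 -46.5]
  face y (-145, -60) [-56.  -46.6]
t face 220 [-61.5 -60.8 -56.3 -51.  -49.5] -144.0 140.0 84.0
t ptr 19 [-66.1 -65.5 -64.6 -63.  -62.4] 148.0 174.0 84.0
  face y (60, 145) [-61.2 -50.2]
  face y (-145, -60) [-60.9 -50. ]
```

View pics/c8.png

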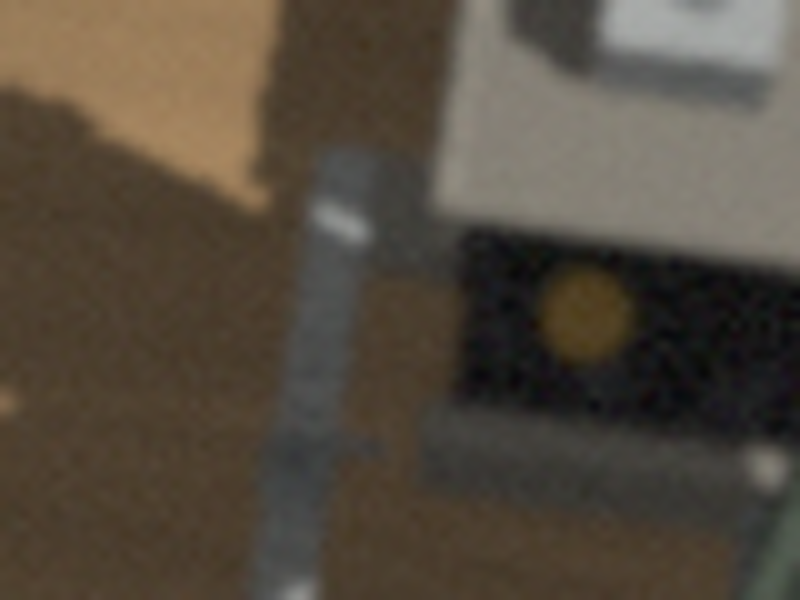

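The top crop shows the pointer tip at (375,447) just ahead of the drawer face's left end. The depth in both cameras and the corner reading all say the face is 3 to 4.5 mm short. Pulling 3.5 mm more.

Emit:
move_arm(
  increments=[
    [[0,0,-0.35,0,0,0,0],[0,0,0,0,0,0,0],[0,0,0,0,0,0,0]],
  ],
)

```text
time_s: 17.7
ee_pos: [479.0, -160.9, 46.1]
ee_rot: [179.6, 0.3, 87.8]
force: [4.6, -0.1, -5.8]
gripper_width: 11.0
```

```bash
cat > chk.py <<'E'
from h import *
s=monitor.state();print(s['ee_pos'].round(1),s['ee_rot'].round(1),s['force'].round(1),s['gripper_width'],s['time_s'])
tx=np.array([np.cos(np.deg2rad(-2.5)),np.sin(np.deg2rad(-2.5)),0])
for n in('scene','top'):
    q=np.vstack([pts(grab(n)).reshape(-1,3) for _ in range(5)])
    til=(q-[526.2,-162.9,0])@np.array([[tx[0],-tx[1],0],[tx[1],tx[0],0],[0,0,1]])-[64,0,0]
    m=(abs(til[:,2]-83)<7)&(til[:,0]<-35)&(til[:,0]>-90)
    fa=m&(til[:,1]>60)&(til[:,1]<144);po=m&(til[:,1]>148)&(til[:,1]<170)
    a=til[fa,0];b=til[po,0];print(n,'face front/back/mid-7',np.percentile(a,3).round(1),np.percentile(a,97).round(1),((np.percentile(a,3)+np.percentile(a,97))/2-7).round(1),'ptr',np.median(b).round(1),((b.min()+b.max())/2).round(1))
print(s['qvel'].round(2),monitor.state()['ee_pos'].round(1))
E
python3 chk.py
python3 - <<'E'
import sys;sys.path.insert(0,'.')
from h import *
f=dict(np.load('scene.npz'));a=f['color'][205:250,270:330,::-1];b=f['color'][195:250,220:293,::-1]
A=cv2.resize(a,(400,300),interpolation=cv2.INTER_CUBIC);B=cv2.resize(b,(400,300),interpolation=cv2.INTER_CUBIC)
cv2.imwrite('pics/c9.png',np.hstack([A,B]))
E
```

```text
[ 479.  -160.9   46.1] [179.6   0.3  87.8] [ 4.6 -0.1 -5.8] 11.040218027142497 17.7
scene face front/back/mid-7 -59.9 -48.5 -61.2 ptr -61.4 -61.2
top face front/back/mid-7 -63.8 -52.2 -65.0 ptr -65.0 -64.4
[ 0.09 -0.02  0.09  0.08  0.   -0.04] [ 479.  -160.9   46. ]
```

View pics/c9.png

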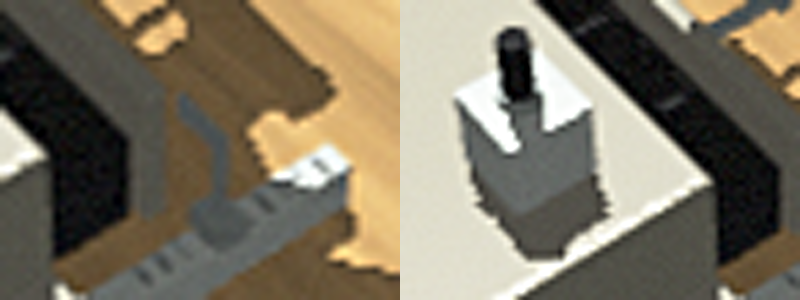

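The face is now at -61.2, and the pointer at about -61.3 by depth. The kinematic figure of 14 + 47.2 mm agrees. In the crops, the face corner at (165,90) is in line with the pointer tip at (183,100) and the pin is still home at (515,60). Handing in.

```bash
python3 -c "
from workcell import monitor,job
print(job.job_done()); s=monitor.state(); print(s['ee_pos'],s['force'],s['gripper_width'],s['time_s'])"
```

```text
the job is handed in; nothing more can be done
None
the job is handed in; nothing more can be done
```

I put the release pin fully down in the tube, pulled the drawer out about 47 mm level with the pointer, and handed in at about 18 s with the gripper still holding the bar. The hand-in reported no verdict, and no state could be read after it.

**Last checks:**
- **Pin:** seating stopped hard at the collar height (TCP 144.8 mm against 145 expected, 24 N). The last picture shows it still standing in the tube. I could not read the plunger directly, but the drawer released.
- **Drawer:** the depth data put its face within about 1 mm of the pointer in both cameras. The arm's own travel agrees.
- **Disagreement:** a corner reading by eye suggested the face was about 2 mm short of the pointer, still inside the 5 mm limit.
- **Hold:** grip set to 40 N, with a steady pull of about 4.6 N and the arm still.

**Went wrong on the way:**
- **Wrong-way row:** one move pushed the gripped pin down onto its stand, giving 87 N at the wrist against the 120 N limit. I corrected it straight away.
- **Camera offset:** the two cameras disagreed by about 3 mm in absolute position, so I worked from relative offsets and the scene camera, which matched the gripper.
- **Mug, bowl and case:** I did not re-measure them, but no contact showed in the forces.

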